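Open the dish imager's tray and hold its sprung clamp open

TASK

Pull the tray of the small dish imager out to its stop. Then swing the sprung clamp arm on the tray (the flat arm with an upright post) forward, away from the dish seat, until it is wound fully against its stop, and keep holding it there so that a dish can be put in: finish while still holding the arm at its stop. Leave the bottle, the petri dish and the timer that stand around the imager where they are.

Things in the scene. Friction and masses are not known exactly. Their poses are not given: they have to be found in the camera images.
- imager: white box-shaped instrument fixed on the bench, 200 deep x 200 wide x 110 high, round dark window on top. Origin at bench level under the middle of its front face; own x points into it (away from the robot at yaw 0), y to its left, z up. One opening in front, closed by the tray's front panel (158 wide, 8 thick, outside the face, top edge 82 above the bench).
- tray (a joint): how far the tray is pulled out along the imager's -x, m: 0 shut, 0.170 at its stop; starts 0 to 0.04 out. Takes about 2.5 N to slide; stays where left. The tray carries a bar handle in front, an aluminium floor (150 wide, top 36 above the bench, side rims to 46), a dark round dish seat at its back and the clamp arm.
- tray_bar (a point): middle of the tray's bar handle: round steel bar 10 thick, 90 long along the imager's y, 70 above the bench, its axis 42 in front of the front panel (room for one finger between, not for a wide open gripper), held by a rod at each end. Axes as the imager's. Moves with the tray.
- clamp (a joint): angle of the clamp arm, rad: 0 at rest, 0.96 at its stop (wound fully forward). Grows anticlockwise seen from above. A spring always drives it back to 0; it stays nowhere by itself. At the post it takes about 1.6 N to start and 6 N to hold at the stop.
- clamp_arm: flat steel arm 75 long, 10 wide, 5 thick, over the tray floor, with an upright black post at its free end. Origin 38 above the bench on the pivot axis; own x runs along the arm to the post, z up. At rest its x is 85 degrees anticlockwise from the imager's x (it points left); at the stop 140 degrees. Inside the instrument while the tray is shut.
- clamp_pivot (a point): point on the clamp arm's vertical pivot axis, 67 above the bench (level with clamp_post); axes parallel to the imager's; 100 behind the tray's front face (the 8 mm panel lies in front of that face) and 40 right of the tray's middle. Moves with the tray.
- clamp_post (a point): point on the axis of the arm's upright round black post, 67 above the bench: post 12 thick, from 47 to 87 above the bench, 75 from the pivot axis. With the tray fully out and the arm at rest it is 63 in front of the instrument's front face; at the stop it is 43 behind the front panel's back.
- buffer_bottle: small loose bottle with a white ribbed cap, 45 x 45 x 88, standing beside the imager's left side near its front; origin under its middle. Leave alone.
- petri_dish: loose shallow round dish, 59 across, 16 high, on the bench to the right of the tray's path; origin under its middle. Leave alone.
- lab_timer: loose flat white timer, 68 x 68 x 18, on the bench to the right of the imager; origin under its middle. Leave alone.

How it is judged:
By the outcome, as a careful person would: the job done as asked, in the order asked, and still so for the second after the job is handed in, while the arm keeps its last pose, push and grip.
It also fails if it takes over 45 s, if anything falls off the work surface, if the arm or the gripper's body presses on something with over 40 N, if the wrist force passes 120 N, or if a joint passes its speed limit or range.

ROBOT

A 7-joint arm with a two-finger parallel gripper is mounted at the origin on a cart in front of the work surface, level with it; the furniture and walls round the work are solid. World frame = base frame: x ahead of the robot, y to its left, z up, the work surface at z = 0. Lengths are in m, angles in rad, forces in N, time in s.
With the tool pointing down it reaches from about 0.4 to 0.875 m from the base axis. Payload 19.3 kg.
Tool frame: the origin (TCP) lies at the very end of the fingers, on their centre line; the grasp point (between the pads) lies 19 mm behind it; z points along the fingers, y is the line along which they close (so a half turn about z gives the same grasp; the last joint's range is limited). The gripper opens to 85 mm and grips with 20 to 120 N. Pads are 22 mm wide; open, the fingers measure 114 mm over their backs; the gripper's body (76 mm by 85 mm) begins 54 mm behind the grasp point. The pads swing forward as they close: fully open they stand 13 mm farther back than shut.
Start: joints at [-1.336, 0.521, -0.036, 1.599, 0.021, 1.021, -0.113], TCP at [0.188, 0.596, 0.231] pointing down, gripper open.
Joint ranges: [-2.91, 2.91], [-0.3, 2.13], [-1.5, 1.42], [0.17, 2.43], [-1.26, 4.41], [0.16, 1.93], [-2.52, 2.52]. Speed limits (rad/s): [1.89, 1.89, 2.39, 2.39, 3.01, 3.01, 3.01].

INTERFACE

Orientations are given as [roll, pitch, yaw] about the fixed x, y, z axes, in that order (R = Rz(yaw) Ry(pitch) Rx(roll)).
In Python, from workcell import monitor, viewer, bot gives the robot as it stands.
- The arm moves only by the tool move_arm, never from a script. Its arguments are lists of equal length, an entry for each row: "gripper": the opening, from 0 (shut) to 1 (fully open); "linear": the shift along the tool's x, y, z in cm, a list of three; "twist": the turn about the tool's z in degrees. A call has 1 to 8 rows; each row shifts and turns the commanded pose from where the row before left it, along the tool's axes as they then stand; what a row does not reach is not made up. A row lasts 1/10 s, in which the tool goes at most 50 mm and 8.59 degrees, less where a joint would pass 70% of its speed; a pose out of reach is approached as far as the arm can. A call with a gripper value outside its range is refused whole. The fingers move at their own pace and stop on an object; "squeeze" is the grip in N (left out, the last holds). Time passes only in rows, so rows that do not move let the fingers close. It gives the time, the measured TCP pose, the force, the opening and the grip force at its end, in the units of the state.
- monitor.observe(): the state, without advancing time (a new reading comes with each control period).
- viewer.grab_frame(name): name is "scene" or "top" or "wrist"; returns a dict with "img" (420x560x3 uint8, red, green, blue), "K" (3x3 intrinsics, pixels), "k1" (the pictures are not rectified: a ray, as slopes to the right and down, at radius r is drawn at 1 + k1 r^2 times it, then the intrinsics apply), "eye" and "rotation" of the camera in the world. Camera axes: x right, y up, looking along -z (the intrinsics and any distortion apply to the point x, -y, -z); pixel columns grow to the right and rows downward; lengths in m; the calibration is good to about 2 mm. A picture is of the moment at which its call begins. There is no depth.
- bot.job_done(): hands the job in; it is judged then, once.
The state is a dict: "clock": time; "qpos": joint angles; "qd": joint speeds; "joint_efforts": joint torques, N m; "position": TCP position; "tool_rot": TCP orientation; "force": force on the tool from outside, world axes, zero at the start; "moment": the same for the moment, N m; "grip_width": finger opening in m; "finger_force": force on a finger pad.
Only numpy, scipy, OpenCV 4.12 (cv2) and the standard library are available. Lean on these libraries where they do the work, as an engineer would, in place of code of your own. Each camera call takes 0.05 s, during which the arm holds its last target. There are 200 camera calls.

## Working session

There is one attempt and no reset: what is moved stays moved. The work goes in short steps, Python scripts to look and compute and a tool call to move; the robot and the scene stay as the last step left them, time stands still between calls to the robot, and variables do not carry over. Pictures are saved under pics/ and viewed, at most 10 in all, crops included, and the job is handed in when it is done.

Besides the shell and the picture viewer there is one more tool, called after "Emit:" in YAML: its name, and indented under it one key for each argument. move_arm: Moves the arm, as the interface text tells. Its arguments: {"type":"object","properties":{"gripper":{"type":"array"},"linear":{"type":"array"},"twist":{"type":"array"},"squeeze":{"type":"number"}},"required":["gripper","linear","twist"]}

```bash
mkdir -p pics; cat > h.py <<'E'
import numpy as np,cv2
from workcell import monitor,viewer,bot
def grab(n,save=None):
    f=viewer.grab_frame(n)
    if save: cv2.imwrite('pics/'+save,f['img'][:,:,::-1])
    return f
def ray(f,uv):
    K=np.array(f['K']);k=f['k1']
    d=np.array([(uv[0]-K[0,2])/K[0,0],(uv[1]-K[1,2])/K[1,1]]);s=d.copy()
    for _ in range(30): s=d/(1+k*(s@s))
    v=np.array(f['rotation'])@np.array([s[0],-s[1],-1.]); return np.array(f['eye']),v/np.linalg.norm(v)
def onz(f,uv,z):
    e,v=ray(f,uv); return e+v*(z-e[2])/v[2]
def tri(l):
    A=0;b=0
    for f,uv in l:
        e,v=ray(f,uv);P=np.eye(3)-np.outer(v,v);A=A+P;b=b+P@e
    x=np.linalg.solve(A,b); return x,[np.linalg.norm(np.cross(x-ray(f,u)[0],ray(f,u)[1])) for f,u in l]
E
python3 - <<'E'
from h import *
a=grab('scene');b=grab('top')
im=np.hstack([a['img'],b['img']])[:,:,::-1]
cv2.imwrite('pics/a.png',a['img'][:,:,::-1]);cv2.imwrite('pics/b.png',b['img'][:,:,::-1])
for f in(a,b): print(f['eye'],f['rotation'],f['K'],f['k1'])
print(monitor.observe())
E
```

```text
[-0.06696888 -0.45208071  0.41801116] [ 1.18305517 -0.00167652 -1.12593637] [[438.72397575   0.         275.17688027]
 [  0.         438.72397575 210.3606781 ]
 [  0.           0.           1.        ]] -0.06001356902967989
[ 0.49215666 -0.09514571  0.94732551] [ 0.19084903  0.01218513 -1.56365578] [[400.65911271   0.         276.92470541]
 [  0.         400.65911271 207.80677915]
 [  0.           0.           1.        ]] -0.08414743754720794
{'clock': 0.1, 'qpos': array([-1.33618635,  0.52192442, -0.03630754,  1.59991932,  0.02119691,
        1.0211178 , -0.11282014]), 'qd': array([ 4.47826447e-04, -1.02235125e-03,  2.40158494e-04, -1.60950264e-03,
       -1.40280687e-04, -3.57906607e-06,  1.99470896e-04]), 'joint_efforts': array([ 4.66551050e-03, -9.28484631e+01,  1.98434249e+00, -3.70534337e+01,
        1.79713347e-02,  5.25383715e-03, -8.29350711e-05]), 'position': array([0.1875248 , 0.59590036, 0.23081355]), 'tool_rot': array([-3.14061153e+00,  7.60019233e-05,  2.83673216e+00]), 'force': array([ 0.54971459, -0.82936344, -0.27255181]), 'moment': array([-0.02138291,  0.04031206, -0.02715231]), 'finger_force': 0.0, 'grip_width': 0.08556565873525795}
```

View pics/a.png

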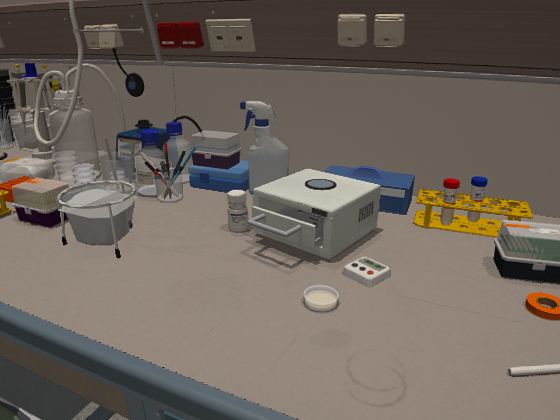

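View pics/b.png

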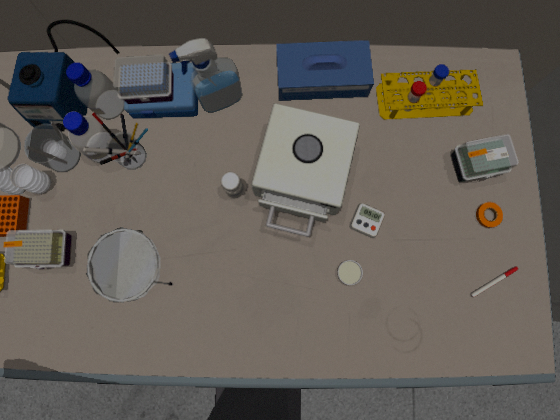

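```bash
sed -i 's/^def ray/from scipy.spatial.transform import Rotation as Ro\ndef ray/; s/np.array(f\[.rotation.\])@/Ro.from_euler("xyz",f["rotation"]).as_matrix()@/' h.py
python3 - <<'E'
from h import *
b=cv2.imread('pics/b.png');a=cv2.imread('pics/a.png')
c1=cv2.resize(b[90:250,210:400],None,fx=4,fy=3.75,interpolation=cv2.INTER_CUBIC)
c1=cv2.resize(b[95:245,240:370],(520,600),interpolation=cv2.INTER_CUBIC)
cv2.imwrite('pics/c.png',c1)
c2=cv2.resize(a[165:315,215:395],(720,600),interpolation=cv2.INTER_CUBIC);cv2.imwrite('pics/d.png',c2)
E
```

```text
(no output)
```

View pics/c.png

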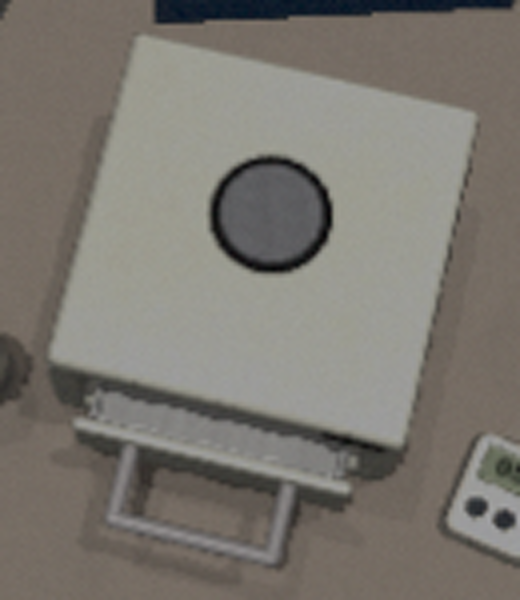

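View pics/d.png

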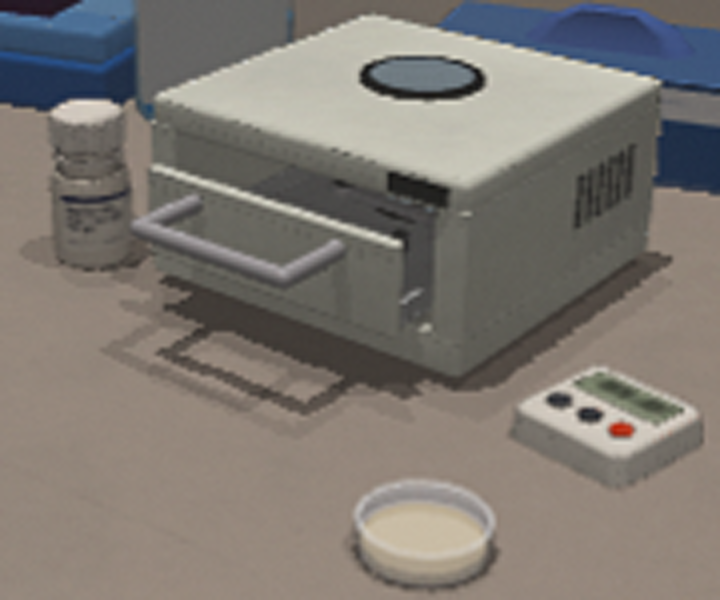

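The top crop shows the roof corners at about (137,37), (477,113), (403,445) and (52,358), and the bar ends at (112,520) and (275,558). The scene crop shows the bar ends at (137,228) and (283,275), and the roof's front corners at (155,97) and (465,188). The tray is slightly out.

```bash
python3 - <<'E'
from h import *
np.set_printoptions(precision=4,suppress=True)
b=grab('top');a=grab('scene')
T=lambda u,v:(240+u/4-.4,95+v/4-.4)
S=lambda u,v:(215+u/4-.4,165+v/4-.4)
for n,t,s in [('barL',(114,519),(140,229)),('barR',(274,557),(282,274)),('FL',(52,360),(155,97)),('FR',(403,445),(467,188)),('BR',(477,113),(658,83)),('BL',(137,37),(375,15)),('panL',(76,424),(150,167)),('panR',(350,489),(402,242))]:
    print(n,*tri([(b,T(*t)),(a,S(*s))]),onz(b,T(*t),.11 if len(n)==2 else .07 if n[0]=='b' else .082))
# roof fit from mask
im=b['img'].astype(int); hsv=cv2.cvtColor(b['img'],cv2.COLOR_RGB2HSV)
m=((hsv[...,2]>120)&(hsv[...,1]<45)).astype(np.uint8); m[:, :245]=0;m[:,365:]=0;m[:100]=0;m[220:]=0
print(im[130,300],im[230,260],im[205,300])
c=max(cv2.findContours(m,0,2)[0],key=cv2.contourArea);print(cv2.minAreaRect(c))
q=cv2.boxPoints(cv2.minAreaRect(c));
for p in q: print(p,onz(b,p,.11))
E
```

```text
barL [ 0.6249 -0.0653  0.0703] [np.float64(0.001567579689510665), np.float64(0.001567579689510717)] [ 0.6242 -0.064   0.07  ]
barR [ 0.6034 -0.1527  0.0728] [np.float64(0.0006393524537158225), np.float64(0.0006393524537159246)] [ 0.6035 -0.1523  0.07  ]
FL [ 0.7055 -0.0318  0.1084] [np.float64(0.0011392564641783587), np.float64(0.0011392564641783528)] [ 0.7046 -0.031   0.11  ]
FR [ 0.66   -0.2207  0.1068] [np.float64(0.00135712744048929), np.float64(0.0013571274404894362)] [ 0.6588 -0.2189  0.11  ]
BR [ 0.8495 -0.2668  0.1069] [np.float64(0.0009977904316040413), np.float64(0.0009977904316040187)] [ 0.8478 -0.2652  0.11  ]
BL [ 0.8956 -0.0789  0.1078] [np.float64(0.004207715084113261), np.float64(0.004207715084113307)] [ 0.8926 -0.0751  0.11  ]
panL [ 0.6762 -0.0439  0.0811] [np.float64(0.0013176057031701416), np.float64(0.0013176057031701106)] [ 0.6753 -0.0428  0.082 ]
panR [ 0.6406 -0.1956  0.082 ] [np.float64(0.0023307687265049174), np.float64(0.0023307687265047583)] [ 0.6396 -0.1934  0.082 ]
[154 154 145] [103  95  87] [132 131 129]
((306.00311279296875, 153.53733825683594), (91.4413833618164, 86.39421844482422), 13.706961631774902)
[251.3487 184.6704] [ 0.7044 -0.0283  0.11  ]
[271.8203 100.7367] [ 0.9002 -0.0705  0.11  ]
[360.6575 122.4043] [ 0.8489 -0.2693  0.11  ]
[340.1859 206.338 ] [ 0.6577 -0.2186  0.11  ]
```

Yaw is about -13.5°, the front middle is at (0.679, -0.125), and the bar middle is at (0.614, -0.1085, 0.07). The tray is about 18 mm out. I'll twist the tool so its x lies along imager y and its y along imager x.

Emit:
move_arm:
  gripper: [0.35,0.35,0.35,0.35,0.35,0.35,0.35,0.35]
  linear:
    - [0,0,0]
    - [0,0,0]
    - [0,0,0]
    - [0,0,0]
    - [0,0,0]
    - [0,0,0]
    - [0,0,0]
    - [0,0,0]
  twist: [8.5,8.5,8.5,8.5,8.5,8.5,8.5,8.5]

```text
clock: 1.0
position: [0.1875, 0.5961, 0.2312]
tool_rot: [-3.141, 0.0, 1.644]
force: [-0.1, -0.1, 0.1]
grip_width: 0.0303
finger_force: 0.0
```

Emit:
move_arm:
  gripper: [0.35,0.35,0.35,0.35,0.35,0.35,0.35,0.35]
  linear:
    - [0,0,0]
    - [0,0,0]
    - [0,0,0]
    - [-3,3,0]
    - [-3.4,3.4,0]
    - [-3.4,3.4,0]
    - [-3.4,3.4,0]
    - [-3.4,3.4,0]
  twist: [8.5,8.5,1,0,0,0,0,0]

```text
clock: 1.8
position: [0.311, 0.3944, 0.2314]
tool_rot: [3.141, -0.0, 1.341]
force: [0.9, -0.3, -0.1]
grip_width: 0.0299
finger_force: 0.0
```

Emit:
move_arm:
  gripper: [0.35,0.35,0.35,0.35,0.35,0.35,0.35,0.35]
  linear:
    - [-3.4,3.4,0]
    - [-3.4,3.4,0]
    - [-3.4,3.4,0]
    - [-3.4,3.4,0]
    - [-3.4,3.4,0]
    - [-3.4,3.4,0]
    - [-3.4,3.4,0]
    - [-3.4,3.4,0]
  twist: [0,0,0,0,0,0,0,0]

```text
clock: 2.6
position: [0.5123, 0.0665, 0.2314]
tool_rot: [3.141, -0.0, 1.341]
force: [1.0, 0.9, 0.3]
grip_width: 0.03
finger_force: 0.0
```

Emit:
move_arm:
  gripper: [0.35,0.35,0.35,0.35,0.35,0.35]
  linear:
    - [-3.4,3.4,0]
    - [-3.4,3.4,0]
    - [-3.4,3.4,0]
    - [-0.9,0.5,0]
    - [0,0,0]
    - [0,0,0]
  twist: [0,0,0,0,0,0]

```text
clock: 3.2
position: [0.5894, -0.0638, 0.231]
tool_rot: [-3.141, -0.0, 1.338]
force: [-0.1, 0.7, -0.4]
grip_width: 0.0296
finger_force: 0.0
```

Emit:
move_arm:
  gripper: [0.35,0.35,0.35,0.35,0.35]
  linear:
    - [-1.9,1.7,0]
    - [-1.9,1.7,0]
    - [0,0,4]
    - [0,0,4]
    - [0,0,0]
  twist: [0,0,0,0,0]

```text
clock: 3.7
position: [0.6115, -0.107, 0.1473]
tool_rot: [-3.135, 0.0, 1.339]
force: [-0.3, 1.0, 0.0]
grip_width: 0.0298
finger_force: 0.0
```

```bash
python3 - <<'E'
from h import *
w=grab('wrist','w1.png');s=grab('scene','s1.png');print(w['eye'],w['rotation'],monitor.observe()['position'])
a=cv2.resize(s['img'][130:320,180:420],(480,380));cv2.imwrite('pics/m1.png',np.hstack([cv2.resize(w['img'],(320,240)),a[:240]])[:,:,::-1])
p=cv2.resize(w['img'],(400,300));q=cv2.resize(s['img'][130:310,190:430],(400,300))
cv2.imwrite('pics/m1.png',np.hstack([p,q])[:,:,::-1])
E
```

```text
[ 0.62855729 -0.03980713  0.29055346] [-0.2733505   0.00709439 -0.23105169] [ 0.61403031 -0.10839271  0.15218945]
```

View pics/m1.png

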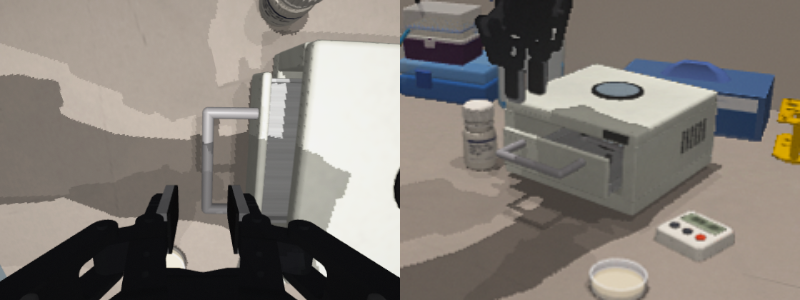

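The wrist picture shows the bar vertical at column about 209 of 400 (full-frame about 292), between the fingers. I'll check its offset from the TCP.

```bash
python3 - <<'E'
from h import *
w=grab('wrist');p=monitor.observe()['position']
for r in (180,210,240,270):
    row=w['img'][r,250:345].astype(int).sum(1); g=cv2.cvtColor(w['img'],cv2.COLOR_RGB2HSV)[r,275:312]
    print(r,[tuple(x) for x in g[::3]] if r==210 else '')
ix=np.array([np.cos(.2345),-np.sin(.2345)]);iy=np.array([-ix[1],ix[0]])
for uv in [(287,200),(292,200),(297,200),(293,160),(295,285)]:
    q=onz(w,uv,.07);d=(q-p)[:2];print(uv,q,'iy,ix',d@iy,d@ix)
print(p)
E
```

```text
180 
210 [(np.uint8(15), np.uint8(34), np.uint8(89)), (np.uint8(0), np.uint8(5), np.uint8(93)), (np.uint8(170), np.uint8(6), np.uint8(125)), (np.uint8(173), np.uint8(7), np.uint8(145)), (np.uint8(0), np.uint8(5), np.uint8(141)), (np.uint8(0), np.uint8(4), np.uint8(125)), (np.uint8(14), np.uint8(28), np.uint8(119)), (np.uint8(14), np.uint8(37), np.uint8(130)), (np.uint8(13), np.uint8(36), np.uint8(128)), (np.uint8(16), np.uint8(34), np.uint8(127)), (np.uint8(15), np.uint8(36), np.uint8(128)), (np.uint8(15), np.uint8(36), np.uint8(128)), (np.uint8(14), np.uint8(34), np.uint8(127))]
240 
270 
(287, 200) [ 0.62006208 -0.09297479  0.07      ] iy,ix 0.016600699409164532 0.0015713328653378842
(292, 200) [ 0.62320228 -0.09371699  0.07      ] iy,ix 0.016608451945300817 0.00479804734983826
(297, 200) [ 0.62634288 -0.09445904  0.07      ] iy,ix 0.016616457321191182 0.008025111279162556
(293, 160) [ 0.6295904  -0.06877155  0.07      ] iy,ix 0.042355479683333294 0.005215087127105068
(295, 285) [ 0.6117056  -0.15303004  0.07      ] iy,ix -0.04375256502786506 0.00739780630106651
[ 0.61467647 -0.10875602  0.1531823 ]
```

The bar centre is at column about 285, so the offset is under 2 mm. I'll descend and grip.

Emit:
move_arm:
  gripper: [0.35,0.35,0.35,0.35,0,0,0,0]
  linear:
    - [0,0,3.5]
    - [0,0,3.5]
    - [0,0,3]
    - [0,0,0]
    - [0,0,0]
    - [0,0,0]
    - [0,0,0]
    - [0,0,0]
  twist: [0,0,0,0,0,0,0,0]
  squeeze: 40

```text
clock: 4.65
position: [0.6153, -0.1096, 0.0538]
tool_rot: [3.138, -0.001, 1.336]
force: [-2.1, 1.2, 11.6]
grip_width: 0.0084
finger_force: 39.8
```

Emit:
move_arm:
  gripper: [0,0,0,0,0,0,0,0]
  linear:
    - [0,-1,0]
    - [0,-2,0]
    - [0,-2,0]
    - [0,-2,0]
    - [0,-2,0]
    - [0,-2,0]
    - [0,-2,0]
    - [0,-1,0]
  twist: [0,0,0,0,0,0,0,0]

```text
clock: 5.45
position: [0.4792, -0.0761, 0.0538]
tool_rot: [3.137, -0.002, 1.336]
force: [4.7, 4.3, 15.7]
grip_width: 0.0086
finger_force: 40.6
```

Emit:
move_arm:
  gripper: [0,0,0,0]
  linear:
    - [0,-0.5,0]
    - [0,-0.4,0]
    - [0,-0.3,0]
    - [0,0,0]
  twist: [0,0,0,0]

```text
clock: 5.85
position: [0.4685, -0.0735, 0.0537]
tool_rot: [3.137, -0.002, 1.336]
force: [0.1, 5.6, 23.6]
grip_width: 0.0082
finger_force: 41.4
```

Emit:
move_arm:
  gripper: [0,0,0,0]
  linear:
    - [0,-0.4,-0.1]
    - [0,-0.3,0]
    - [0,0,0]
    - [0,0,0]
  twist: [0,0,0,0]

```text
clock: 6.25
position: [0.4669, -0.0731, 0.0543]
tool_rot: [3.127, -0.001, 1.337]
force: [36.6, -4.3, -32.6]
grip_width: 0.0083
finger_force: 39.5
```

The stop is reached: 37 N with the motion blocked. I'll relax, release and rise.

Emit:
move_arm:
  gripper: [0,0,0.35,0.35,0.35,0.35,0.35,0.35]
  linear:
    - [0,0.4,0.05]
    - [0,0,0]
    - [0,0,0]
    - [0,0,0]
    - [0,0,0]
    - [0,0,-3]
    - [0,0,-4]
    - [0,0,0]
  twist: [0,0,0,0,0,0,0,0]

```text
clock: 7.05
position: [0.4648, -0.0738, 0.1254]
tool_rot: [3.137, -0.001, 1.335]
force: [0.6, 0.5, -0.8]
grip_width: 0.0299
finger_force: 0.0
```

Emit:
move_arm:
  gripper: [0.45,0.45,0.45,0.45]
  linear:
    - [0,0,-4]
    - [0,0,-4]
    - [0,0,-2]
    - [0,0,0]
  twist: [0,0,0,0]

```text
clock: 7.45
position: [0.4642, -0.0734, 0.224]
tool_rot: [3.138, -0.002, 1.336]
force: [0.8, -1.3, -1.0]
grip_width: 0.038
finger_force: 0.0
```

```bash
python3 - <<'E'
from h import *
w=grab('wrist','w2.png');s=grab('scene','s2.png');t=grab('top','t2.png');print(w['eye'],w['rotation'],monitor.observe()['position'])
p=cv2.resize(w['img'],(400,300));q=cv2.resize(s['img'][170:320,200:400],(400,300));r=cv2.resize(t['img'][170:320,210:410],(400,300))
cv2.imwrite('pics/m2.png',np.vstack([np.hstack([p,q]),np.hstack([r,r*0])])[:,:,::-1])
E
```

```text
[ 0.47997124 -0.0061687   0.3674446 ] [-0.27144156 -0.00365324 -0.23427603] [ 0.46278525 -0.07323466  0.22111277]
```

View pics/m2.png

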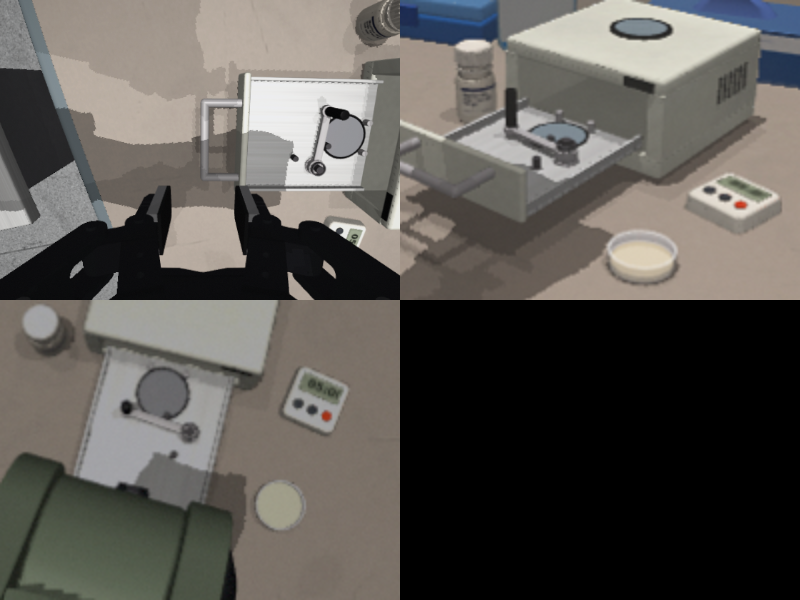

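The tray is fully out with the arm at rest. The post top is near wrist (480,159), scene (255,216) and top (273,224). I'll triangulate it with dark masks.

```bash
python3 - <<'E'
from h import *
np.set_printoptions(precision=4,suppress=True)
w=grab('wrist');s=grab('scene');t=grab('top')
def blob(f,x0,x1,y0,y1,th):
    g=cv2.cvtColor(f['img'],cv2.COLOR_RGB2GRAY)[y0:y1,x0:x1]; m=(g<th).astype(np.uint8)
    n,l,st,c=cv2.connectedComponentsWithStats(m)
    for i in range(1,n):
        if st[i,4]>8: print(st[i]+np.array([x0,y0,0,0,0]),c[i]+[x0,y0])
for a in[(w,445,500,140,185,50),(s,245,268,208,240,55),(t,262,285,212,236,60)]: blob(*a);print()
ixy=.2345
ix=np.array([np.cos(ixy),-np.sin(ixy)]);iy=np.array([-ix[1],ix[0]])
F=np.array([.679,-.1247]); print('pred post',F-.0635*ix+.0347*iy,'piv',F-.07*ix-.04*iy)
P,e=tri([(w,(482,159)),(s,(255.5,215.5)),(t,(273,224))]);print('top',P,e)
for f,u in[(w,(482,159)),(s,(255.5,215.5)),(t,(273,224))]: print(onz(f,u,.087))
E
```

```text
[460 150  40  21 475] [477.2379 159.1284]

[253 214   5  20  95] [254.9895 223.4   ]

[271 221   5   6  27] [272.9259 223.4074]

pred post [ 0.6253 -0.0762] piv [ 0.6016 -0.1473]
top [ 0.6249 -0.076   0.0847] [np.float64(0.0025435128767559356), np.float64(0.004124430861325332), np.float64(0.0022551061087775284)]
[ 0.6232 -0.0729  0.087 ]
[ 0.6245 -0.0808  0.087 ]
[ 0.6225 -0.0752  0.087 ]
```

Emit:
move_arm:
  gripper: [0.45,0.45,0.45,0.45,0.45,0.45,0.45,0.45]
  linear:
    - [0.8,3.9,0]
    - [0.9,3.9,0]
    - [0.9,3.9,0]
    - [0.9,3.9,0]
    - [0,0,4]
    - [0,0,4]
    - [0,0,0]
    - [0,0,0]
  twist: [0,0,0,0,0,0,0,0]

```text
clock: 8.55
position: [0.6228, -0.0762, 0.142]
tool_rot: [-3.14, 0.001, 1.335]
force: [0.5, 0.9, 1.1]
grip_width: 0.0386
finger_force: 0.0
```

```bash
python3 - <<'E'
from h import *
w=grab('wrist','w3.png');s=grab('scene','s3.png');print(monitor.observe()['position'])
p=cv2.resize(w['img'],(400,300));q=cv2.resize(s['img'][140:290,180:380],(400,300))
cv2.imwrite('pics/m3.png',np.hstack([p,q])[:,:,::-1])
E
```

```text
[ 0.62389181 -0.07606632  0.14371578]
```

View pics/m3.png

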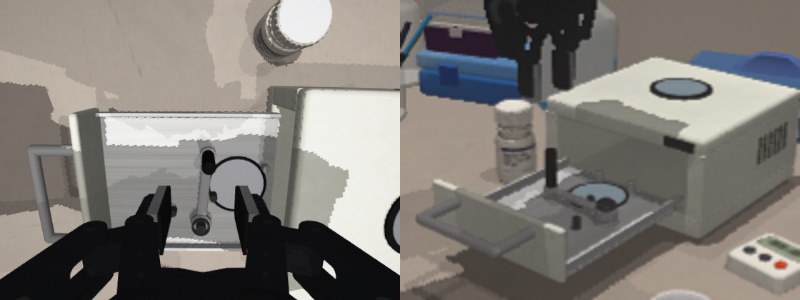

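The post sits at wrist tile (208,160), midway between the fingers. I'll descend and grip it.

Emit:
move_arm:
  gripper: [0.45,0.45,0.45,0.45,0,0,0,0]
  linear:
    - [0,0,3]
    - [0,0,3]
    - [0,0,2.5]
    - [0,0,0]
    - [0,0,0]
    - [0,0,0]
    - [0,0,0]
    - [0,0,0]
  twist: [0,0,0,0,0,0,0,0]
  squeeze: 30

```text
clock: 9.45
position: [0.6246, -0.0757, 0.0589]
tool_rot: [3.138, -0.001, 1.336]
force: [0.8, 0.7, 9.2]
grip_width: 0.0109
finger_force: 30.4
```

```bash
python3 - <<'E'
from h import *
np.set_printoptions(precision=3,suppress=True)
o=monitor.observe();print(o['position'],o['force'],o['qpos'],o['grip_width'],o['tool_rot'])
# arc rows: tool frame after each twist; arm angle th (imager frame), tool yaw follows; tool x=iy,tool y=ix at rest
n=8;st=np.radians(55)/n;r=7.5
# pose order: shift along the axes before the turn; at row k arm angle 85+k*st
for k in range(2):
    th=np.radians(85)+k*st;d=r*np.array([np.cos(th+st)-np.cos(th),np.sin(th+st)-np.sin(th)])
    # axes: rotated by k*st
    ex=np.array([-np.sin(k*st),np.cos(k*st)]);ey=np.array([np.cos(k*st),np.sin(k*st)]);print(d@ex,d@ey)
E
```

```text
[ 0.625 -0.076  0.059] [0.791 0.748 9.157] [-0.236  0.789  0.404  1.726 -0.441  0.714  0.163] 0.010911987897419734 [ 3.138 -0.001  1.336]
0.024524170384651045 -0.899061191770758
0.024524170384650268 -0.8990611917707582
```

Emit:
move_arm:
  gripper: [0,0,0,0]
  linear:
    - [0.03,-0.6,0]
    - [0.03,-0.6,0]
    - [0.03,-0.6,0]
    - [0.03,-0.6,0]
  twist: [-4.6,-4.6,-4.6,-4.6]

```text
clock: 9.85
position: [0.601, -0.0726, 0.0589]
tool_rot: [3.138, 0.001, 1.66]
force: [2.9, -6.0, 8.2]
grip_width: 0.0109
finger_force: 30.3
```

```bash
cat > c.py <<'E'
from h import *
np.set_printoptions(precision=4,suppress=True)
ix=np.array([np.cos(.2345),-np.sin(.2345)]);iy=np.array([-ix[1],ix[0]])
o=monitor.observe();pv=np.array([.625,-.0757])-.075*(np.cos(np.radians(85))*ix+np.sin(np.radians(85))*iy)
d=o['position'][:2]-pv;th=np.degrees(np.arctan2(d@iy,d@ix))
print('r',np.linalg.norm(d),'th-85',th-85,'dyaw',np.degrees(o['tool_rot'][2]-1.336),o['position'],o['force'],'tan/rad F',o['force'][:2]@(-np.sin(np.radians(th))*ix+np.cos(np.radians(th))*iy),o['force'][:2]@d/np.linalg.norm(d),o['grip_width'],o['qpos'])
a=np.radians(140);print('stop pred',pv+.075*(np.cos(a)*ix+np.sin(a)*iy))
E
python3 c.py
```

```text
r 0.07423347553303733 th-85 18.677792530831383 dyaw 18.557347916827325 [ 0.601  -0.0726  0.0589] [ 2.8692 -5.9621  8.2129] tan/rad F -2.8440477463813454 -5.974198984718928 0.010930738077196127 [-0.1911  0.743   0.3159  1.7906 -0.3489  0.6587  0.4134]
stop pred [ 0.5566 -0.0866]
```

Emit:
move_arm:
  gripper: [0,0,0,0,0,0,0]
  linear:
    - [0.0,-0.6,0]
    - [0.02,-0.6,0]
    - [0.02,-0.6,0]
    - [0.02,-0.6,0]
    - [0.02,-0.6,0]
    - [0.02,-0.6,0]
    - [0,0,0]
  twist: [-4.6,-4.6,-4.6,-4.6,-4.6,-4.6,0]

```text
clock: 10.55
position: [0.5667, -0.0821, 0.0589]
tool_rot: [3.138, 0.004, 2.141]
force: [6.5, -1.8, 5.9]
grip_width: 0.0107
finger_force: 30.1
```

```bash
python3 c.py
```

```text
r 0.07338241768699853 th-85 46.53444232506325 dyaw 46.105631818212444 [ 0.5667 -0.0821  0.0589] [ 6.4701 -1.8365  5.9467] tan/rad F -4.842566327902688 -4.667400806260978 0.010663967692653889 [-0.0876  0.6859  0.1813  1.8754 -0.2046  0.5929  0.7931]
stop pred [ 0.5566 -0.0866]
```

Emit:
move_arm:
  gripper: [0,0,0,0]
  linear:
    - [0,-0.6,0]
    - [0,-0.6,0]
    - [0,-0.2,0]
    - [0,0,0]
  twist: [-4.6,-4.3,0,0]

```text
clock: 10.95
position: [0.5582, -0.0879, 0.0591]
tool_rot: [3.134, 0.006, 2.295]
force: [18.7, 7.8, -1.2]
grip_width: 0.011
finger_force: 29.9
```

```bash
python3 c.py
```

```text
r 0.07300923842381932 th-85 54.57816004917066 dyaw 54.96426554224302 [ 0.5582 -0.0879  0.0591] [18.7494  7.7637 -1.1868] tan/rad F -19.720139496991436 -4.788594429483384 0.010989116216702658 [-0.0444  0.6712  0.1357  1.8975 -0.1582  0.5735  0.919 ]
stop pred [ 0.5566 -0.0866]
```

The force jumped to about 20 N with the motion blocked, so the clamp is at its stop. A small extra nudge and a look will confirm it.

Emit:
move_arm:
  gripper: [0,0,0,0,0,0]
  linear:
    - [0,-0.1,0]
    - [0,0,0]
    - [0,0,0]
    - [0,0,0]
    - [0,0,0]
    - [0,0,0]
  twist: [0,0,0,0,0,0]

```text
clock: 11.55
position: [0.558, -0.088, 0.0592]
tool_rot: [3.133, 0.006, 2.296]
force: [22.4, 10.1, -1.9]
grip_width: 0.0108
finger_force: 30.0
```

```bash
python3 c.py; python3 - <<'E'
from h import *
w=grab('wrist','w4.png');s=grab('scene','s4.png');t=grab('top','t4.png')
p=cv2.resize(w['img'],(400,300));q=cv2.resize(s['img'][150:330,180:420],(400,300));r=cv2.resize(t['img'][90:300,210:490],(400,300))
cv2.imwrite('pics/m4.png',np.vstack([np.hstack([p,q]),np.hstack([r,r*0])])[:,:,::-1])
E
```

```text
r 0.07300038476326448 th-85 54.77008825516549 dyaw 54.99189991869114 [ 0.558  -0.088   0.0592] [22.3935 10.0973 -1.9016] tan/rad F -24.022238725858237 -5.1339603724322425 0.01083217450165357 [-0.0439  0.6708  0.1354  1.8984 -0.1583  0.5723  0.92  ]
stop pred [ 0.5566 -0.0866]
```

View pics/m4.png

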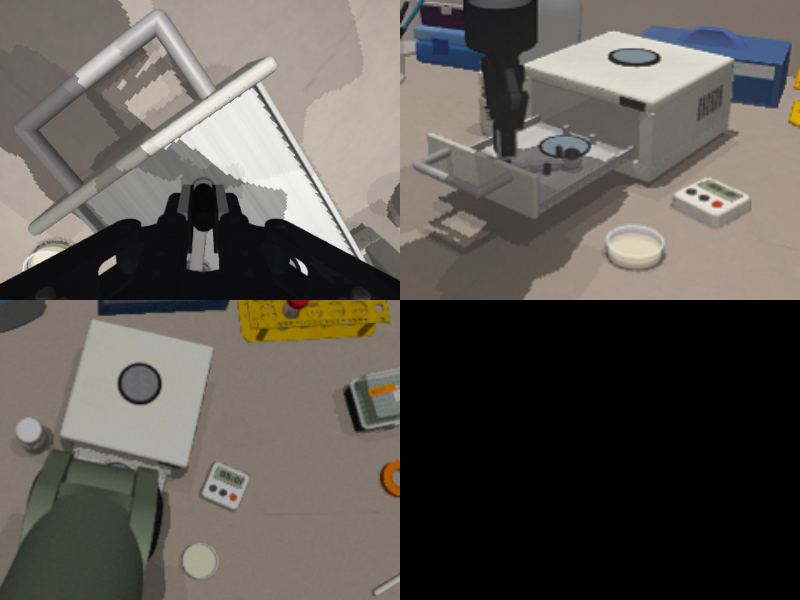

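The picture shows the tray out, the post held between the fingers near the panel with the arm pointing forward, and the bottle, dish and timer where they were. The force rose with no motion, so it is at the stop.

```bash
python3 -c "
from workcell import bot;print(bot.job_done())"
```

```text
the job is handed in; nothing more can be done
None
```

I pulled the tray out to its stop, then swung the clamp arm about 55° forward to its stop, and handed the job in with the gripper still holding it there; the bottle, dish and timer were left untouched.

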